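# Hold the glazed lid of a book display case open at 60 degrees

### The arm

A 7-joint arm with a two-finger parallel gripper is mounted at the origin on the work surface. World frame = base frame: x ahead of the robot, y to its left, z up, the work surface at z = 0. Lengths are in mm, angles in degrees, forces in N, time in s.
With the tool pointing down it reaches from about 400 to 850 mm from the base axis. Payload 4.5 kg.
Tool frame: the origin (TCP) lies midway between the tips of the shut fingers; the grasp point (between the pads) lies r.grip_depth behind it (r.grip_depth is the distance from the TCP to the grasp point, in mm); z points along the fingers, y is the line along which they close (so a half turn about z gives the same grasp; the last joint's range is limited). The gripper opens to 88 mm and grips with 3 to 60 N. Pads are 18 mm wide; open, the fingers measure 123 mm over their backs; the gripper's body (75 mm by 187 mm) begins 45 mm behind the grasp point.
Start: joints at [-61.375, 39.483, -11.15, 89.685, 9.013, 51.709, -12.324], TCP at [280.697, 558.449, 211.643] pointing down, gripper open.
Joint ranges: [-172.22, 172.22], [-26.19, 119.32], [-84.43, 86.54], [7.71, 146.69], [-57.33, 237.33], [2.42, 119.75], [-152.13, 152.13]. Speed limits (degrees/s): [147.25, 147.25, 180, 180, 180, 180, 180].

### API

Orientations are given as [roll, pitch, yaw] about the fixed x, y, z axes, in that order (R = Rz(yaw) Ry(pitch) Rx(roll)).
In Python, from bench import r gives the robot as it stands.
- The arm moves only by the tool play_rows, never from a script. Its argument "series" is a list of rows, each an object of numbers: "hand": the finger opening in cm, from 0 to 8.81; "dx", "dy", "dz": the shift along the world's x, y, z in cm; "twist": the turn about the world's z in units of 5 degrees (1.0 is 5 degrees). In form: [{"hand": .., "dx": .., "dy": .., "dz": .., "twist": ..}, ...]. A call has 1 to 8 rows; each row shifts and turns the commanded pose from where the row before left it; what a row does not reach is not made up. A row lasts 1/8 s, in which the tool goes at most 62.5 mm and 10.7 degrees, less where a joint would pass 70% of its speed; a pose out of reach is approached as far as the arm can. A call with a gripper value outside its range is refused whole. The fingers move at their own pace and stop on an object; the grip force is fixed at half the most. Time passes only in rows, so rows that do not move let the fingers close. It gives the time, the measured TCP pose, the force, the opening and the grip force at its end, in the units of the state.
- r.state(): the state, without advancing time (a new reading comes with each control period).
- r.snapshot(name): name is "scene" or "top"; returns a dict with "image" (420x560x3 uint8, red, green, blue), "fx", "fy", "cx", "cy" (pixels), "distortion" ([k1, k2, p1, p2, k3] as OpenCV has them; the pictures are not rectified), "origin" and "rotation" of the camera in the world. Camera axes: x right, y down, z forward; pixel columns grow to the right and rows downward; lengths in mm; the calibration is good to about 2 mm. A picture is of the moment at which its call begins. There is no depth.
- r.sign_off(): hands the job in; it is judged then, once.
The state is a dict: "t": time; "joint_positions": joint angles; "joint_velocities": joint speeds; "joint_torque": joint torques, N m; "position": TCP position; "orientation": TCP orientation; "ft_force": force on the tool from outside, world axes, zero at the start; "ft_torque": the same for the moment, N m; "grip_width": opening from 0.0 (shut) to 1.0 (fully open); "gripper_force": force on a finger pad.
Only numpy, scipy, OpenCV 4.12 (cv2) and the standard library are available. Lean on these libraries where they do the work, as an engineer would, in place of code of your own. Each camera call takes 0.05 s, during which the arm holds its last target. There are 200 camera calls.

### The job

Someone left the glass ink bottle on the lid of the display case: with a light grip, lift it off and stand it upright on the bare desk, then let go of it. Then take the lid by its bar, gently, raise it to 60 degrees from shut and keep holding it there so that the bookseller can take out the signed copy; the lid falls shut if let go, so finish while still holding it. Leave the pile of books, the water bottle and the mug where they are.

Things in the scene. Friction and masses are not known exactly. Their poses are not given: they have to be found in the camera images.
- case: dark wooden display case fixed on the desk: a shallow open box 160 mm deep (its x) by 240 mm wide (its y) and 70 mm high, covered by a hinged lid. Origin: centre of its underside, on the desk; z up; its -x side is the front, which faces the robot roughly. A book lies inside under the glass.
- lid (a joint): lid angle in rad: 0 = shut, lying level on the case; grows as the front edge rises; 60 degrees = 1.047; stop at 1.75. Wooden frame with a clear pane, 160 x 240 mm, 12 mm thick, about 0.45 kg; flat top 82 mm above the desk when shut. The hinge is free, no stay or spring: let go at 60 degrees it falls shut, which would break it. Squeeze or press it with no more than about 60 N.
- lid_hinge (a point): middle of the lid's hinge line, which runs along the case's y at its far (+x) top edge: in the case's frame x = +80, y = 0, z = 70 mm. Its axes are the case's and do not turn with the lid.
- lid_bar (a point): middle of the lid's brass bar: round, 12 mm thick, 120 mm long, parallel to the hinge, on an arm at each end, 39 mm of clear gap between it and the lid's front edge. Lid shut: in the case's frame x = -125, y = 0, z = 76 mm, free below down to the desk; that is 205 mm ahead of and 6 mm above the hinge line. Turns with the lid (y along the bar). The bar can turn between a gripper's pads.
- ink: closed round glass ink bottle, loose, on the lid at the start, about 0.15 kg: body 46 mm in diameter up to 34 mm high, neck 30 mm, black cap 36 mm in diameter from 42 to 56 mm (its top). Origin: centre of its underside; z up. Beside the case, up to 200 mm from its centre to either side, the desk is bare. Thin glass: grip it with no more than about 50 N, do not drop it.
- books: bystander: a pile of three paperbacks 130 x 198 mm, 78 mm high. Origin: centre of its underside.
- water: bystander: a water bottle, 64 mm in diameter, 200 mm high. Origin: centre of its underside.
- mug: bystander: a white mug, 80 mm in diameter, 90 mm high, handle at its +y. Origin: centre of its underside.
Mind the look-alikes: they are no part of the job. There is more than one size of the ink; the one meant has the size given above.

How it is judged (in metres and radians):
On the way:
1. the ink bottle stands upright on the desk, let go, the lid still shut (height (world z) of ink between -0.005 and 0.005 m and angle between ink's own z axis and vertical below 0.1 rad and contact force between the fingers and ink below 0.05 N and contact force between ink and lid below 0.05 N and linear speed of ink below 0.03 m/s and value of joint lid below 0.1 rad), for 0.2 s.
At the end, for the whole second after the job is handed in: The robot's fingers hold the lid still at 60 degrees (within 4 degrees), nothing else carrying it; the ink bottle stands upright (within 0.1 rad) on the desk, let go and at rest, clear of the lid; books, water bottle and mug are where they were (within 30 mm) (value of joint lid between 0.977385 and 1.11701 rad and velocity of joint lid between -0.05 and 0.05 rad/s and contact force between the fingers and lid above 0.5 N and contact force between lid and books below 0.05 N and contact force between lid and water below 0.05 N and contact force between lid and mug below 0.05 N and height (world z) of ink between -0.005 and 0.005 m and angle between ink's own z axis and vertical below 0.1 rad and contact force between the fingers and ink below 0.05 N and contact force between ink and lid below 0.05 N and linear speed of ink below 0.03 m/s); the arm keeps its last pose, push and grip.
It fails at once if the ink bottle is squeezed hard (over about 60 N on each side) (contact force between the fingers and ink above 120 N).
It fails at once if the lid is squeezed or pressed hard (over about 75 N on each side), or falls (contact force between any of the arm, the fingers and lid above 150 N or velocity of joint lid below -1.5 rad/s).
It fails at once if the lid is raised with the ink bottle still on it (value of joint lid above 0.12 rad and height (world z) of ink above 0.03 m).
It fails at once if the ink bottle is dropped or tipped over ((contact force between the fingers and ink below 0.05 N and linear speed of ink above 0.45 m/s) or angle between ink's own z axis and vertical above 0.8 rad).
It fails at once if the books, the water bottle or the mug are disturbed (distance of any of books, water, mug from where it was at the start of the episode above 0.03 m or angle between any of books, water, mug's own z axis and vertical above 0.5 rad).
It also fails if it takes over 56 s, if anything falls off the work surface, if the arm or the gripper's body presses on something with over 40 N, if the wrist force passes 120 N, or if a joint passes its speed limit or range.

## Working session

There is one attempt and no reset: what is moved stays moved. The work goes in short steps, Python scripts to look and compute and a tool call to move; the robot and the scene stay as the last step left them, time stands still between calls to the robot, and variables do not carry over. Pictures are saved under pics/ and viewed, at most 10 in all, crops included, and the job is handed in when it is done.

Besides the shell and the picture viewer there is one more tool, called by a JSON object that holds its "fn" and its "kwargs". play_rows: Moves the arm, as the interface text tells. Its arguments: {"type":"object","properties":{"series":{"type":"array","items":{"type":"object","properties":{"hand":{"type":"number"},"dx":{"type":"number"},"dy":{"type":"number"},"dz":{"type":"number"},"twist":{"type":"number"}}}}},"required":["series"]}

```bash
mkdir -p pics; ls; python3 - <<'E'
from bench import r
import cv2,json
for n in("scene","top"):
    s=r.snapshot(n); cv2.imwrite(f"pics/{n}0.png",s["image"][:,:,::-1])
    print(n,s["fx"],s["fy"],s["cx"],s["cy"],s["distortion"],s["origin"],s["rotation"])
print(r.state(),r.grip_depth)
E
```

```text
pics
scene 463.0082322631129 463.0082322631129 284.3960391389785 210.34351651858583 [0.03228341 0.         0.         0.         0.        ] [1355.15804603 -272.36001275  858.27847439] [-133.91439127    0.56799182   71.22679581]
top 440.97556398153944 440.97556398153944 281.56657234774764 209.18963574834564 [-0.09631809  0.          0.          0.          0.        ] [ 333.96877684   12.65281777 1344.25032312] [-168.6403311    -0.39779749  -91.07047548]
{'t': 0.1, 'joint_positions': array([-61.37470738,  39.52575886, -11.14506805,  89.73892315,
         9.01136313,  51.71010179, -12.3244684 ]), 'joint_velocities': array([-0.00114115, -0.1165521 , -0.03997475, -0.21209   ,  0.01806506,
        0.00283349, -0.01395736]), 'joint_torque': array([-2.25396710e-03, -5.28498495e+01, -1.27142821e+00, -1.53838098e+01,
       -5.25957718e-02,  1.95940411e-03,  6.10590814e-05]), 'position': array([280.47740122, 557.84481983, 210.91869904]), 'orientation': array([-1.79907098e+02,  6.26776534e-03,  1.53314664e+02]), 'ft_force': array([-0.59339116, -0.20370304,  0.21346247]), 'ft_torque': array([0.02134306, 0.00210432, 0.0274511 ]), 'gripper_force': 0.0, 'grip_width': 1.0001799365053725} 18.700000000000003
```

View pics/scene0.png

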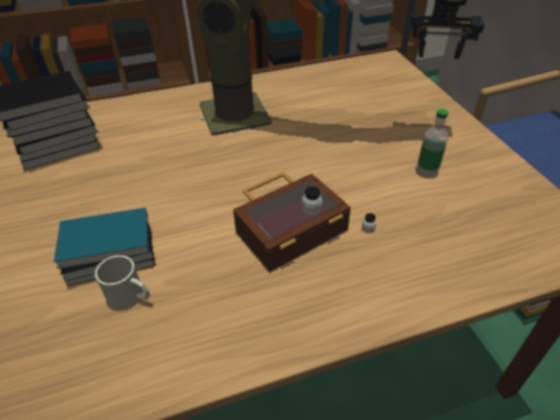

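View pics/top0.png

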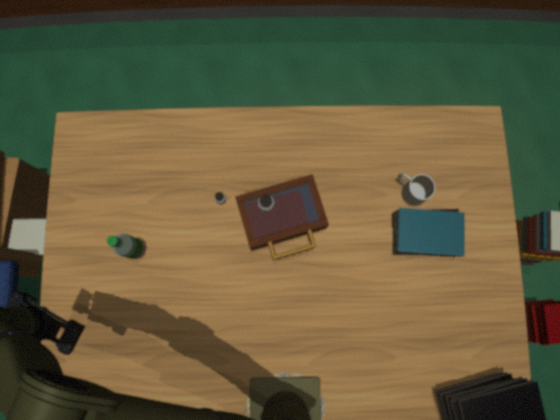

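Candidates for the ink bottle are the one on the lid (top 266,202; scene 312,197) and a smaller one on the desk (top 220,198; scene 370,221). By the description I choose the one on the lid. The case is at top (282,212) and its bar at (292,247). I'll check this in one close crop of both views.

```bash
cat > h.py <<'E'
import numpy as np,cv2
from scipy.spatial.transform import Rotation as R
from bench import r
def snap(n): 
    s=r.snapshot(n); s["R"]=R.from_euler("xyz",s["rotation"],degrees=True).as_matrix()
    s["K"]=np.array([[s["fx"],0,s["cx"]],[0,s["fy"],s["cy"]],[0,0,1.]]); return s
def ray(s,p):
    u=cv2.undistortPoints(np.array([[p]],float),s["K"],np.array(s["distortion"]))[0,0]
    d=s["R"]@np.array([u[0],u[1],1]); return np.array(s["origin"]),d/np.linalg.norm(d)
def plane(s,p,z):
    o,d=ray(s,p); return o+d*(z-o[2])/d[2]
def tri(s1,p1,s2,p2):
    o1,d1=ray(s1,p1);o2,d2=ray(s2,p2)
    t=np.linalg.lstsq(np.c_[d1,-d2],o2-o1,rcond=None)[0]
    a,b=o1+t[0]*d1,o2+t[1]*d2; return (a+b)/2,np.linalg.norm(a-b)
def proj(s,P):
    rv=cv2.Rodrigues(s["R"].T)[0]; t=-s["R"].T@np.array(s["origin"])
    return cv2.projectPoints(np.array([P],float),rv,t,s["K"],np.array(s["distortion"]))[0][0,0]
E
python3 - <<'E'
from h import *
T=snap("top");S=snap("scene")
a=T["image"][160:270,200:340];b=S["image"][160:270,225:385]
c=[cv2.resize(x,None,fx=k,fy=k,interpolation=cv2.INTER_CUBIC) for x,k in((a,2.8),(b,2.5))]
H=max(x.shape[0] for x in c)
c=[cv2.copyMakeBorder(x,0,H-x.shape[0],0,0,cv2.BORDER_CONSTANT) for x in c]
cv2.imwrite("pics/crop1.png",np.hstack(c)[:,:,::-1])
print([x.shape for x in c])
for n,s,box in(("top",T,(160,270,200,340)),("scene",S,(160,270,225,385))):
    y0,y1,x0,x1=box; im=s["image"][y0:y1,x0:x1]; hsv=cv2.cvtColor(im,cv2.COLOR_RGB2HSV)
    # dark-neutral caps
    m=((im.max(2)<60)&(hsv[:,:,1]<110)).astype(np.uint8)
    k,l,st,ce=cv2.connectedComponentsWithStats(m)
    print(n,"dark",[(st[i].tolist(),(ce[i]+[x0,y0]).round(1).tolist()) for i in range(1,k) if st[i,4]>8])
    w=((im.min(2)>110)&(hsv[:,:,1]<70)).astype(np.uint8)
    k,l,st,ce=cv2.connectedComponentsWithStats(w)
    print(n,"light",[(st[i].tolist(),(ce[i]+[x0,y0]).round(1).tolist()) for i in range(1,k) if st[i,4]>8])
    # case: dark red-brown
    m=((im[:,:,0]<115)&(im.max(2)<115)).astype(np.uint8); m=cv2.morphologyEx(m,cv2.MORPH_CLOSE,np.ones((3,3)))
    cs=max(cv2.findContours(m,0,1)[0],key=cv2.contourArea); print(n,"case",cv2.boxPoints(cv2.minAreaRect(cs)).round(1).tolist()+[] , cv2.minAreaRect(cs))
    print([ (q[0]+[x0,y0]).tolist() for q in cv2.approxPolyDP(cs,3,True)])
E
```

```text
[(308, 392, 3), (308, 400, 3)]
top dark [([16, 34, 7, 6, 31], [219.1, 196.3]), ([61, 35, 10, 11, 98], [265.6, 199.9])]
top light []
top case [[34.599998474121094, 35.5], [113.4000015258789, 13.0], [131.6999969482422, 77.0999984741211], [52.900001525878906, 99.5999984741211]] ((83.1603775024414, 56.311317443847656), (66.61986541748047, 82.00424194335938), 74.05460357666016)
[[312, 175], [236, 197], [251, 250], [302, 235], [311, 243], [308, 232], [327, 226]]
scene dark [([80, 26, 16, 14, 166], [311.9, 192.3]), ([141, 54, 9, 8, 58], [369.8, 217.6])]
scene light [([78, 37, 19, 8, 75], [311.7, 200.9]), ([138, 60, 13, 6, 38], [369.0, 223.2])]
scene case [[0.30000001192092896, 53.599998474121094], [98.0999984741211, -0.20000000298023224], [134.10000610351562, 65.4000015258789], [36.400001525878906, 119.19999694824219]] ((67.22554016113281, 59.50095748901367), (74.87265014648438, 111.54228210449219), 61.189208984375)
[[312, 175], [234, 209], [236, 233], [265, 269], [283, 267], [347, 229], [349, 207]]
```

View pics/crop1.png

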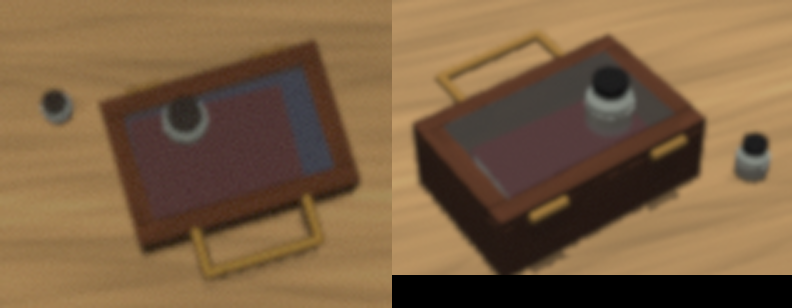

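The close crop confirms the choice. The bottle on the lid, with its cap at top (265.6,199.9) and scene (312,191), is clearly larger than the one on the desk. The lid corners and bar ends are sharp enough to triangulate.

```bash
python3 - <<'E'
from h import *
T=snap("top");S=snap("scene")
C={"farL":((236.4,196.4),(350.2,208)),"farR":((312.5,175),(268.2,248.8)),"nearL":((251,247),(311.4,174.4)),"nearR":((327.5,225.5),(234.6,209.6)),
"barL":((274.2,257),(286.2,175.2)),"barR":((314.2,245.2),(244.4,191.2)),"cap":((265.6,199.9),(312,191)),"small":((219.1,196.3),(369.8,217))}
for k,(a,b) in C.items():
    p,e=tri(T,a,S,b); print(k,p.round(1),round(e,1))
q={k:plane(T,C[k][0],82) for k in("farL","farR")}; q|={k:plane(S,C[k][1],82) for k in("nearL","nearR")}
b=[plane(s,C[k][i],76)for k in("barL","barR") for i,s in((0,T),(1,S))]
for k in q: print(k,q[k].round(1))
print(np.round(b,1)); 
v=q["farL"]-q["farR"]; print("yaw",np.degrees(np.arctan2(-v[0],v[1])),np.linalg.norm(v))
v=b[0]-b[2]; print(np.degrees(np.arctan2(-v[0],v[1])),np.linalg.norm(v))
# other items
for n,p,z in(("water",(116,240),200),("mug",(420,184),90),("books",(430,231),78)): print(n,plane(T,p,z).round())
E
```

```text
farL [629.8 133.4  77.4] 3.9
farR [690.7 -94.   78.2] 2.0
nearL [479.1  90.8  78. ] 3.3
nearR [ 538.3 -133.    74.2] 2.5
barL [450.6  27.2  70.5] 9.0
barR [481.2 -92.4  74.7] 2.0
cap [603.5  44.  137.4] 0.1
small [639.6 188.2  38. ] 0.5
farL [628.  131.1  82. ]
farR [689.3 -94.7  82. ]
nearL [483.9  90.6  82. ]
nearR [ 546.8 -133.2   82. ]
[[448.8  22.9  76. ]
 [458.1  29.4  76. ]
 [480.8 -93.3  76. ]
 [483.  -91.7  76. ]]
yaw 15.20727826711563 233.96699257923726
15.3867253336108 120.45265807224354
water [488. 439. 200.]
mug [ 655. -414.   90.]
books [ 515. -436.   78.]
```

{"fn": "play_rows", "kwargs": {"series": [{"dz":5,"hand":8.8},{"dz":4,"dx":1,"dy":-2,"twist":-1.2},{"dx":2.3,"dy":-3.7,"twist":-1.2},{"dx":2.3,"dy":-3.7,"twist":-1.2},{"dx":2.3,"dy":-3.7,"twist":-1.2},{"dx":2.3,"dy":-3.7,"twist":-1.2},{"dx":2.3,"dy":-3.7,"twist":-1.2},{"dx":2.3,"dy":-3.7,"twist":-1.2}]}}

```text
invalid input at $.series[0]: expected keys hand, dx, dy, dz, twist
```

{"fn": "play_rows", "kwargs": {"series": [{"hand":8.8,"dx":0,"dy":0,"dz":5,"twist":0},{"hand":8.8,"dx":1,"dy":-2,"dz":4,"twist":-1.2},{"hand":8.8,"dx":2.3,"dy":-3.7,"dz":0,"twist":-1.2},{"hand":8.8,"dx":2.3,"dy":-3.7,"dz":0,"twist":-1.2},{"hand":8.8,"dx":2.3,"dy":-3.7,"dz":0,"twist":-1.2},{"hand":8.8,"dx":2.3,"dy":-3.7,"dz":0,"twist":-1.2},{"hand":8.8,"dx":2.3,"dy":-3.7,"dz":0,"twist":-1.2},{"hand":8.8,"dx":2.3,"dy":-3.7,"dz":0,"twist":-1.2}]}}

```text
t: 1.3
position: [429.3, 315.2, 301.8]
orientation: [180.0, -0.0, 111.1]
ft_force: [0.4, -0.5, 0.8]
grip_width: 1.002
gripper_force: 0.0
```

{"fn": "play_rows", "kwargs": {"series": [{"hand":8.8,"dx":2.5,"dy":-3.9,"dz":0,"twist":-1.2},{"hand":8.8,"dx":2.5,"dy":-3.9,"dz":0,"twist":0},{"hand":8.8,"dx":2.5,"dy":-3.9,"dz":0,"twist":0},{"hand":8.8,"dx":2.5,"dy":-3.9,"dz":-2,"twist":0},{"hand":8.8,"dx":2.5,"dy":-3.9,"dz":-2,"twist":0},{"hand":8.8,"dx":2.5,"dy":-3.9,"dz":-3,"twist":0},{"hand":8.8,"dx":2.5,"dy":-3.9,"dz":-3,"twist":0},{"hand":8.8,"dx":0,"dy":0,"dz":0,"twist":0}]}}

```text
t: 2.3
position: [603.4, 38.0, 199.0]
orientation: [-179.7, 0.1, 104.9]
ft_force: [-0.5, -0.4, 0.2]
grip_width: 0.995
gripper_force: 0.0
```

```bash
python3 - <<'E'
from h import *
T=snap("top");S=snap("scene")
a=T["image"][130:270,200:360];b=S["image"][70:270,225:385]
c=[cv2.resize(x,None,fx=2.4,fy=2.4,interpolation=cv2.INTER_CUBIC) for x in(a,b)]
H=max(x.shape[0] for x in c)
c=[cv2.copyMakeBorder(x,0,H-x.shape[0],0,0,cv2.BORDER_CONSTANT) for x in c]
cv2.imwrite("pics/crop2.png",np.hstack(c)[:,:,::-1])
s=r.state();p=s["position"];print(p,s["orientation"]); print(proj(T,p),proj(S,p),proj(S,[603.5,44,p[2]]))
E
```

```text
[603.43166919  43.75588197 201.33969499] [-1.79961263e+02 -5.39549089e-02  1.05281534e+02]
[265.00728414 194.71924615] [312.81473062 169.68662242] [312.92712663 169.68182048]
```

View pics/crop2.png

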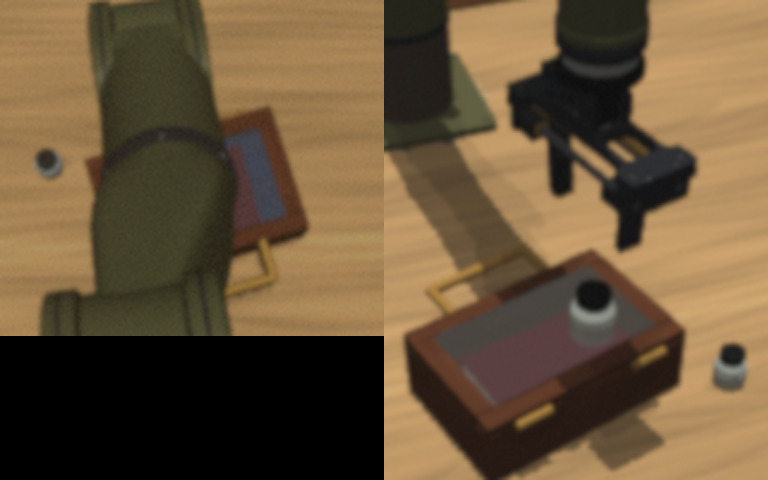

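The picture shows the gripper open above the bottle, with the finger tips at crop (560,190) and (628,240) on either side of the cap at (593,295). I go down and close.

{"fn": "play_rows", "kwargs": {"series": [{"hand":8.8,"dx":0,"dy":0,"dz":-3,"twist":0},{"hand":8.8,"dx":0,"dy":0,"dz":-3,"twist":0},{"hand":8.8,"dx":0,"dy":0,"dz":-3,"twist":0},{"hand":8.8,"dx":0,"dy":0,"dz":-2.1,"twist":0},{"hand":6.5,"dx":0,"dy":0,"dz":0,"twist":0},{"hand":5.2,"dx":0,"dy":0,"dz":0,"twist":0},{"hand":4.8,"dx":0,"dy":0,"dz":0,"twist":0},{"hand":4.4,"dx":0,"dy":0,"dz":0,"twist":0}]}}

```text
t: 3.4
position: [604.2, 43.6, 91.5]
orientation: [179.9, 0.0, 105.3]
ft_force: [0.5, -0.5, 0.0]
grip_width: 0.567
gripper_force: 0.0
```

{"fn": "play_rows", "kwargs": {"series": [{"hand":4.0,"dx":0,"dy":0,"dz":0,"twist":0},{"hand":4.0,"dx":0,"dy":0,"dz":0,"twist":0}]}}

```text
t: 3.65
position: [603.6, 43.4, 90.9]
orientation: [-180.0, -0.0, 105.3]
ft_force: [-1.1, -0.3, 2.0]
grip_width: 0.456
gripper_force: 2.6
```

{"fn": "play_rows", "kwargs": {"series": [{"hand":3.6,"dx":0,"dy":0,"dz":0,"twist":0},{"hand":3.6,"dx":0,"dy":0,"dz":0,"twist":0},{"hand":3.6,"dx":0,"dy":0,"dz":0,"twist":0}]}}

```text
t: 4.03
position: [603.5, 43.3, 91.6]
orientation: [-180.0, 0.0, 105.3]
ft_force: [-2.8, -0.7, 7.9]
grip_width: 0.409
gripper_force: 12.5
```

```bash
python3 - <<'E'
from h import *
S=snap("scene")
b=S["image"][110:250,235:385]
cv2.imwrite("pics/crop3.png",cv2.resize(b,None,fx=4,fy=4,interpolation=cv2.INTER_CUBIC)[:,:,::-1])
s=r.state();print(s["position"],s["grip_width"]*88.1,s["gripper_force"],s["ft_force"])
E
```

```text
[603.54475419  43.30831465  91.60974239] 36.282772818841146 12.515151023981161 [-2.22120793  0.18472121  8.13601084]
```

View pics/crop3.png

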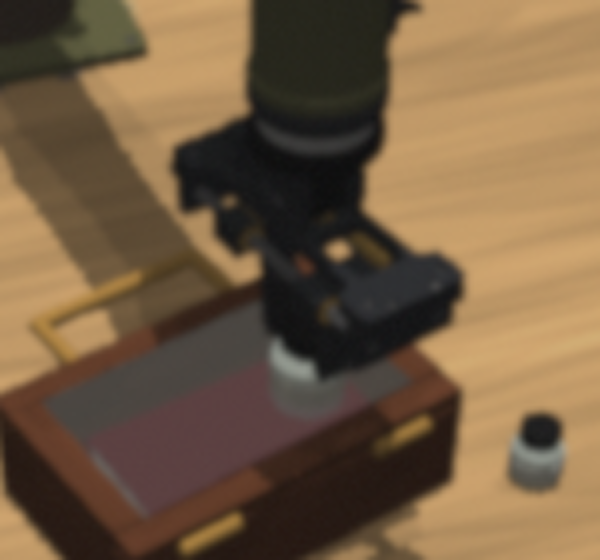

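```bash
python3 - <<'E'
from h import *
S=snap("scene")
print("lid base of ink",proj(S,[603.5,44,82]), "shoulder",proj(S,[603.5,44,116]))
for w in (18,23,35):
  for z in(91.6,100,110): 
    p=(proj(S,[603.5+.9646*w,43.3+.2638*w,z])-[235,110])*4; print(w,z,p.round())
E
```

```text
lid base of ink [311.30666181 208.10123478] shoulder [311.74222148 197.74675969]
18 91.6 [323. 398.]
18 100 [323. 388.]
18 110 [324. 376.]
23 91.6 [328. 403.]
23 100 [328. 393.]
23 110 [329. 380.]
35 91.6 [340. 415.]
35 100 [340. 404.]
35 110 [341. 392.]
```

```bash
python3 - <<'E'
from h import *
S=snap("scene")
for w in (-53,53):
  for z in(201,210,220,230): print(w,z,proj(S,[603.5+.9646*w,43.7+.2638*w,z]).round(1))
E
```

```text
-53 201 [299.1 158. ]
-53 210 [299.2 154.9]
-53 220 [299.2 151.3]
-53 230 [299.3 147.8]
53 201 [327.3 182.4]
53 210 [327.5 179.3]
53 220 [327.8 175.7]
53 230 [328.1 172.1]
```

The visible finger tips stand about 20 mm above the reported TCP, so the pads are on the 36 mm cap with the tips at the shoulder. That is a sound grip, so I lift a little and check.

{"fn": "play_rows", "kwargs": {"series": [{"hand":3.3,"dx":0,"dy":0,"dz":0,"twist":0},{"hand":3.3,"dx":0,"dy":0,"dz":0,"twist":0},{"hand":3.3,"dx":0,"dy":0,"dz":0.3,"twist":0},{"hand":3.3,"dx":0,"dy":0,"dz":0.7,"twist":0},{"hand":3.3,"dx":0,"dy":0,"dz":1,"twist":0},{"hand":3.3,"dx":0,"dy":0,"dz":1,"twist":0},{"hand":3.3,"dx":0,"dy":0,"dz":1,"twist":0},{"hand":3.3,"dx":0,"dy":0,"dz":0,"twist":0}]}}

```text
t: 5.18
position: [604.5, 43.5, 131.8]
orientation: [179.9, 0.0, 105.3]
ft_force: [-0.0, -0.5, -1.4]
grip_width: 0.393
gripper_force: 28.3
```

```bash
python3 - <<'E'
from h import *
S=snap("scene")
b=S["image"][90:230,235:385]
cv2.imwrite("pics/crop4.png",cv2.resize(b,None,fx=4,fy=4,interpolation=cv2.INTER_CUBIC)[:,:,::-1])
s=r.state();print(s["position"],s["grip_width"]*88.1,s["gripper_force"],s["ft_force"])
E
```

```text
[603.97565723  43.4941564  131.13593794] 34.665893810171475 28.34474698815029 [ 0.38103731  0.07157721 -2.64300988]
```

View pics/crop4.png

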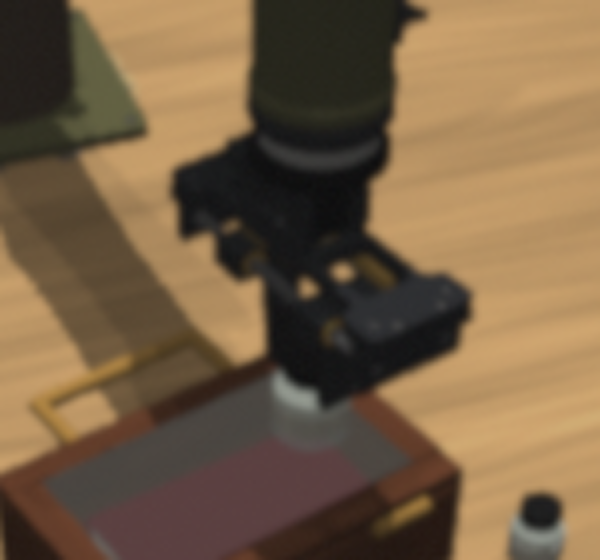

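The bottle is lifted: its bottom is at crop (310,435), where an unmoved bottle would be at about 485, and the grip force is 28 N. I carry it to the case's -y side, away from the small bottle.

{"fn": "play_rows", "kwargs": {"series": [{"hand":3.3,"dx":0.2,"dy":-1.5,"dz":0,"twist":0},{"hand":3.3,"dx":0.4,"dy":-3,"dz":0,"twist":0},{"hand":3.3,"dx":0.5,"dy":-3.5,"dz":0,"twist":0},{"hand":3.3,"dx":0.5,"dy":-3.5,"dz":0,"twist":0},{"hand":3.3,"dx":0.5,"dy":-3.5,"dz":0,"twist":0},{"hand":3.3,"dx":0.4,"dy":-3.5,"dz":0,"twist":0},{"hand":3.3,"dx":0.3,"dy":-3,"dz":0,"twist":0},{"hand":3.3,"dx":0,"dy":-0.3,"dz":0,"twist":0}]}}

```text
t: 6.22
position: [630.4, -180.0, 130.0]
orientation: [-179.9, 0.1, 105.0]
ft_force: [0.6, 0.7, -1.0]
grip_width: 0.394
gripper_force: 28.3
```

{"fn": "play_rows", "kwargs": {"series": [{"hand":3.3,"dx":0,"dy":0,"dz":-2,"twist":0},{"hand":3.3,"dx":0,"dy":0,"dz":-2.5,"twist":0},{"hand":3.3,"dx":0,"dy":0,"dz":-2.5,"twist":0},{"hand":3.3,"dx":0,"dy":0,"dz":-2,"twist":0},{"hand":3.3,"dx":0,"dy":0,"dz":-1,"twist":0},{"hand":3.3,"dx":0,"dy":0,"dz":-0.5,"twist":0},{"hand":3.3,"dx":0,"dy":0,"dz":0,"twist":0},{"hand":3.3,"dx":0,"dy":0,"dz":0,"twist":0}]}}

```text
t: 7.22
position: [632.3, -174.7, 26.4]
orientation: [179.9, 0.0, 105.3]
ft_force: [-1.0, -0.5, -1.6]
grip_width: 0.391
gripper_force: 28.3
```

{"fn": "play_rows", "kwargs": {"series": [{"hand":3.3,"dx":0,"dy":0,"dz":-0.7,"twist":0},{"hand":3.3,"dx":0,"dy":0,"dz":-0.5,"twist":0},{"hand":3.3,"dx":0,"dy":0,"dz":-0.2,"twist":0},{"hand":3.3,"dx":0,"dy":0,"dz":0,"twist":0},{"hand":3.3,"dx":0,"dy":0,"dz":0,"twist":0}]}}

```text
t: 7.85
position: [631.8, -174.6, 11.7]
orientation: [180.0, 0.0, 105.3]
ft_force: [-0.3, -0.2, -1.9]
grip_width: 0.395
gripper_force: 28.3
```

{"fn": "play_rows", "kwargs": {"series": [{"hand":3.3,"dx":0,"dy":0,"dz":-0.15,"twist":0},{"hand":3.3,"dx":0,"dy":0,"dz":0,"twist":0},{"hand":3.3,"dx":0,"dy":0,"dz":0,"twist":0}]}}

```text
t: 8.22
position: [631.7, -174.5, 10.1]
orientation: [180.0, -0.0, 105.3]
ft_force: [0.2, 0.5, -1.7]
grip_width: 0.389
gripper_force: 28.3
```

{"fn": "play_rows", "kwargs": {"series": [{"hand":3.3,"dx":0,"dy":0,"dz":-0.12,"twist":0},{"hand":3.3,"dx":0,"dy":0,"dz":0,"twist":0},{"hand":3.3,"dx":0,"dy":0,"dz":0,"twist":0}]}}

```text
t: 8.6
position: [631.8, -174.6, 10.0]
orientation: [180.0, 0.0, 105.3]
ft_force: [-2.7, -0.4, 4.7]
grip_width: 0.395
gripper_force: 29.1
```

The bottle is touching the desk, since the vertical force went from -1.7 to +4.7 N. I let go slowly.

{"fn": "play_rows", "kwargs": {"series": [{"hand":3.6,"dx":0,"dy":0,"dz":0,"twist":0},{"hand":4.0,"dx":0,"dy":0,"dz":0,"twist":0},{"hand":5.0,"dx":0,"dy":0,"dz":0,"twist":0},{"hand":6.5,"dx":0,"dy":0,"dz":0,"twist":0},{"hand":8,"dx":0,"dy":0,"dz":0,"twist":0},{"hand":8,"dx":0,"dy":0,"dz":0,"twist":0},{"hand":8,"dx":0,"dy":0,"dz":2,"twist":0},{"hand":8,"dx":0,"dy":0,"dz":3,"twist":0}]}}

```text
t: 9.6
position: [631.3, -174.5, 59.9]
orientation: [-180.0, -0.0, 105.3]
ft_force: [0.7, -0.2, -0.0]
grip_width: 0.91
gripper_force: 0.0
```

{"fn": "play_rows", "kwargs": {"series": [{"hand":8,"dx":0,"dy":0,"dz":4,"twist":0},{"hand":6,"dx":0,"dy":0,"dz":4,"twist":0},{"hand":4,"dx":-3,"dy":2,"dz":2,"twist":0},{"hand":3.2,"dx":-4,"dy":3,"dz":0,"twist":0},{"hand":3.2,"dx":-4,"dy":3,"dz":0,"twist":0},{"hand":3.2,"dx":-4,"dy":3,"dz":0,"twist":0},{"hand":3.2,"dx":-1.8,"dy":3,"dz":0,"twist":0},{"hand":3.2,"dx":0,"dy":0,"dz":0,"twist":0}]}}

```text
t: 10.6
position: [462.7, -32.2, 160.2]
orientation: [180.0, -0.1, 105.6]
ft_force: [0.6, 0.0, -1.1]
grip_width: 0.364
gripper_force: 0.0
```

```bash
python3 - <<'E'
from h import *
T=snap("top");S=snap("scene")
a=T["image"][130:270,220:360];b=S["image"][90:280,210:390]
c=[cv2.resize(x,None,fx=2.4,fy=2.4,interpolation=cv2.INTER_CUBIC) for x in(a,b)]
H=max(x.shape[0] for x in c)
c=[cv2.copyMakeBorder(x,0,H-x.shape[0],0,0,cv2.BORDER_CONSTANT) for x in c]
cv2.imwrite("pics/crop5.png",np.hstack(c)[:,:,::-1])
s=r.state();print(s["position"],s["orientation"],s["grip_width"]*88.1)
E
```

```text
[464.84168883 -34.84932166 159.98709542] [1.79855769e+02 6.09096579e-02 1.05326323e+02] 32.330151723133696
```

View pics/crop5.png

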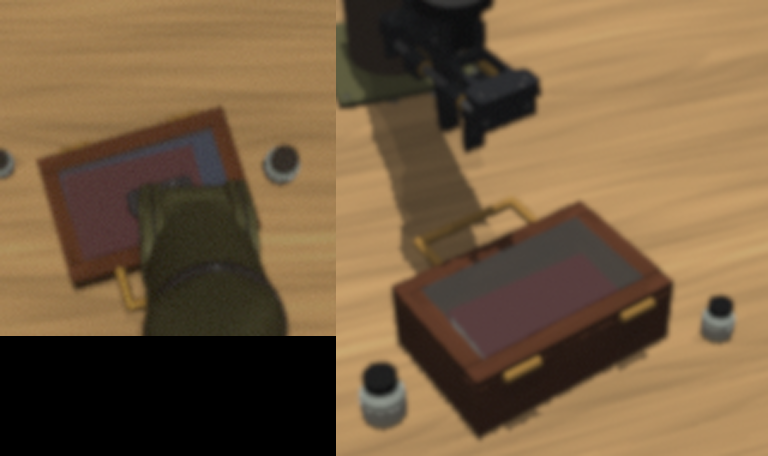

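The bottle stands upright on the desk at scene crop (382,395) and has been let go. The gripper is above the bar, with its tips at (445,128) and (473,150). Next I refine the bar line from the first pair of pictures and check the finger tip height.

```bash
python3 - <<'E'
from h import *
T=snap("top");S=snap("scene")
for n,s,f,poly in(("top",T,"pics/top0.png",[(276,259),(313,248.3)]),("scene",S,"pics/scene0.png",[(248,189.5),(283,175.5)])):
    im=cv2.imread(f)[:,:,::-1].astype(int)
    a,b=map(np.array,poly); d=(b-a)/np.linalg.norm(b-a); nn=np.array([-d[1],d[0]]); pts=[]
    prof=[]
    for t in np.linspace(4,np.linalg.norm(b-a)-4,25):
        q=a+d*t; o=np.arange(-7,7.1,.5)
        p=(q+o[:,None]*nn).astype(np.float32)
        v=cv2.remap(im.astype(np.float32),p[:,0:1],p[:,1:2],cv2.INTER_LINEAR)[:,0]
        prof.append(v[:,0]-1*v[:,2])   # red-blue: brass high
    prof=np.mean(prof,0); print(n,dict(zip(o.tolist(),prof.round().tolist())))
    k=np.argmax(prof); c=o[k]; 
    m=(a+b)/2+nn*c; print("peak",c,plane(s,m,76).round(1), "dir",(plane(s,b+nn*c,76)-plane(s,a+nn*c,76)).round(1))
for w in(-25,25):
  for z in(160,170,180,190): print(w,z,proj(S,[464.8+.9646*w,-34.5+.2638*w,z]).round(1))
E
```

```text
top {-7.0: 76.0, -6.5: 75.0, -6.0: 75.0, -5.5: 75.0, -5.0: 77.0, -4.5: 79.0, -4.0: 83.0, -3.5: 87.0, -3.0: 89.0, -2.5: 88.0, -2.0: 84.0, -1.5: 77.0, -1.0: 69.0, -0.5: 62.0, 0.0: 59.0, 0.5: 59.0, 1.0: 62.0, 1.5: 65.0, 2.0: 67.0, 2.5: 69.0, 3.0: 71.0, 3.5: 73.0, 4.0: 74.0, 4.5: 75.0, 5.0: 75.0, 5.5: 76.0, 6.0: 76.0, 6.5: 76.0, 7.0: 76.0}
peak -3.0 [465.7 -33.5  76. ] dir [  29.  -107.4    0. ]
scene {-7.0: 84.0, -6.5: 84.0, -6.0: 84.0, -5.5: 85.0, -5.0: 86.0, -4.5: 87.0, -4.0: 89.0, -3.5: 92.0, -3.0: 94.0, -2.5: 94.0, -2.0: 92.0, -1.5: 87.0, -1.0: 80.0, -0.5: 73.0, 0.0: 67.0, 0.5: 64.0, 1.0: 66.0, 1.5: 71.0, 2.0: 76.0, 2.5: 80.0, 3.0: 82.0, 3.5: 84.0, 4.0: 85.0, 4.5: 85.0, 5.0: 85.0, 5.5: 85.0, 6.0: 84.0, 6.5: 83.0, 7.0: 82.0}
peak -2.5 [458.5 -30.5  76. ] dir [-23.7 102.9   0. ]
-25 160 [257.1 151.1]
-25 170 [256.9 147.9]
-25 180 [256.7 144.6]
-25 190 [256.5 141.2]
25 160 [267.9 161.2]
25 170 [267.7 157.9]
25 180 [267.6 154.6]
25 190 [267.4 151.3]
```

{"fn": "play_rows", "kwargs": {"series": [{"hand":3.2,"dx":0,"dy":0,"dz":-2.5,"twist":0},{"hand":3.2,"dx":0,"dy":0,"dz":-2.5,"twist":0},{"hand":3.2,"dx":0,"dy":0,"dz":-2.5,"twist":0},{"hand":3.2,"dx":0,"dy":0,"dz":0,"twist":0},{"hand":3.2,"dx":0,"dy":0,"dz":0,"twist":0}]}}

```text
t: 11.42
position: [464.4, -35.2, 84.5]
orientation: [179.9, 0.0, 105.2]
ft_force: [1.0, -0.1, 0.1]
grip_width: 0.363
gripper_force: 0.0
```

```bash
python3 - <<'E'
from h import *
S=snap("scene")
b=S["image"][110:230,220:350]
cv2.imwrite("pics/crop6.png",cv2.resize(b,None,fx=5,fy=5,interpolation=cv2.INTER_CUBIC)[:,:,::-1])
s=r.state();print(s["position"],s["orientation"],s["grip_width"]*88.1)
E
```

```text
[464.54979007 -35.05034025  84.72031628] [1.79905635e+02 3.65311890e-02 1.05262003e+02] 32.02284867317857
```

View pics/crop6.png

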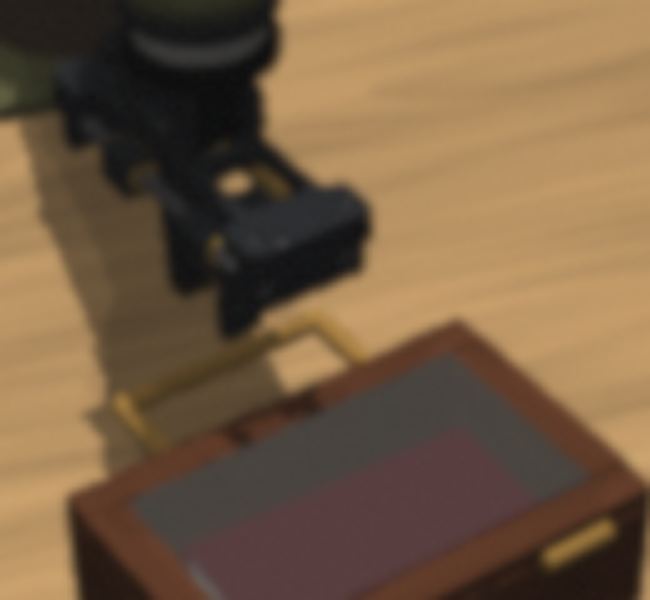

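The tips are at crop (190,290) and (235,332), straddling the bar line, whose middle is at (213,360), and about 30 mm above it. I go down around the bar.

{"fn": "play_rows", "kwargs": {"series": [{"hand":3.2,"dx":0,"dy":0,"dz":-1.5,"twist":0},{"hand":3.2,"dx":0,"dy":0,"dz":-1,"twist":0},{"hand":3.2,"dx":0,"dy":0,"dz":-0.5,"twist":0},{"hand":3.2,"dx":0,"dy":0,"dz":0,"twist":0}]}}

```text
t: 11.98
position: [463.6, -34.6, 53.9]
orientation: [-180.0, -0.0, 105.3]
ft_force: [0.0, 0.1, -0.6]
grip_width: 0.361
gripper_force: 0.0
```

{"fn": "play_rows", "kwargs": {"series": [{"hand":3.2,"dx":0,"dy":0,"dz":-0.5,"twist":0},{"hand":3.2,"dx":0,"dy":0,"dz":-0.5,"twist":0},{"hand":3.2,"dx":0,"dy":0,"dz":-0.4,"twist":0},{"hand":3.2,"dx":0,"dy":0,"dz":0,"twist":0}]}}

```text
t: 12.48
position: [463.5, -34.6, 39.6]
orientation: [-180.0, -0.0, 105.3]
ft_force: [-0.0, -0.3, 0.4]
grip_width: 0.361
gripper_force: 0.0
```

No contact on the way down. I close on the bar.

{"fn": "play_rows", "kwargs": {"series": [{"hand":2.4,"dx":0,"dy":0,"dz":0,"twist":0},{"hand":2.0,"dx":0,"dy":0,"dz":0,"twist":0},{"hand":1.6,"dx":0,"dy":0,"dz":0,"twist":0},{"hand":1.4,"dx":0,"dy":0,"dz":0,"twist":0},{"hand":1.2,"dx":0,"dy":0,"dz":0,"twist":0},{"hand":1.2,"dx":0,"dy":0,"dz":0,"twist":0}]}}

```text
t: 13.22
position: [464.7, -34.3, 40.0]
orientation: [179.9, 0.0, 105.3]
ft_force: [2.0, 0.7, -0.1]
grip_width: 0.138
gripper_force: 1.1
```

{"fn": "play_rows", "kwargs": {"series": [{"hand":0.9,"dx":0,"dy":0,"dz":0,"twist":0},{"hand":0.9,"dx":0,"dy":0,"dz":0,"twist":0},{"hand":0.9,"dx":0,"dy":0,"dz":0,"twist":0}]}}

```text
t: 13.6
position: [464.8, -34.3, 40.0]
orientation: [179.9, 0.0, 105.3]
ft_force: [4.3, 1.2, -2.0]
grip_width: 0.124
gripper_force: 30.0
```

```bash
python3 - <<'E'
import numpy as np
a=np.radians(np.arange(0,60.1,2.5)); s=205-(205*np.cos(a)-6*np.sin(a)); z=205*np.sin(a)+6*np.cos(a)-6
P=np.c_[.9646*s,.2638*s,z]/10
print(np.diff(P.round(2),axis=0).round(2)); print(P[[8,16,24]]*10)
E
```

```text
[[0.04 0.01 0.89]
 [0.09 0.02 0.89]
 [0.11 0.04 0.89]
 [0.16 0.04 0.88]
 [0.19 0.05 0.87]
 [0.23 0.07 0.87]
 [0.27 0.07 0.85]
 [0.3  0.08 0.84]
 [0.34 0.09 0.82]
 [0.37 0.1  0.81]
 [0.4  0.11 0.79]
 [0.44 0.12 0.77]
 [0.47 0.13 0.75]
 [0.5  0.14 0.73]
 [0.53 0.14 0.71]
 [0.56 0.16 0.68]
 [0.59 0.16 0.65]
 [0.61 0.17 0.63]
 [0.64 0.17 0.6 ]
 [0.67 0.18 0.57]
 [0.69 0.19 0.54]
 [0.71 0.2  0.51]
 [0.73 0.2  0.47]
 [0.75 0.2  0.44]]
[[ 13.90483787   3.80271224  69.75228511]
 [ 49.98327125  13.66948679 130.36772664]
 [103.88370863  28.41024501 174.53520778]]
```

{"fn": "play_rows", "kwargs": {"series": [{"hand":0.9,"dx":0.04,"dy":0.01,"dz":0.89,"twist":0},{"hand":0.9,"dx":0.09,"dy":0.02,"dz":0.89,"twist":0},{"hand":0.9,"dx":0.11,"dy":0.04,"dz":0.89,"twist":0},{"hand":0.9,"dx":0.16,"dy":0.04,"dz":0.88,"twist":0}]}}

```text
t: 14.1
position: [468.8, -33.2, 75.8]
orientation: [179.9, 0.0, 105.3]
ft_force: [6.8, 2.2, -5.4]
grip_width: 0.124
gripper_force: 30.0
```

{"fn": "play_rows", "kwargs": {"series": [{"hand":0.9,"dx":0.19,"dy":0.05,"dz":0.87,"twist":0},{"hand":0.9,"dx":0.23,"dy":0.07,"dz":0.87,"twist":0},{"hand":0.9,"dx":0.27,"dy":0.07,"dz":0.85,"twist":0},{"hand":0.9,"dx":0.3,"dy":0.08,"dz":0.84,"twist":0}]}}

```text
t: 14.6
position: [478.4, -30.5, 110.0]
orientation: [179.9, 0.0, 105.3]
ft_force: [6.5, 1.6, -5.5]
grip_width: 0.124
gripper_force: 30.0
```

{"fn": "play_rows", "kwargs": {"series": [{"hand":0.9,"dx":0.34,"dy":0.09,"dz":0.82,"twist":0},{"hand":0.9,"dx":0.37,"dy":0.1,"dz":0.81,"twist":0},{"hand":0.9,"dx":0.4,"dy":0.11,"dz":0.79,"twist":0},{"hand":0.9,"dx":0.44,"dy":0.12,"dz":0.77,"twist":0},{"hand":0.9,"dx":0.47,"dy":0.13,"dz":0.75,"twist":0},{"hand":0.9,"dx":0.5,"dy":0.14,"dz":0.73,"twist":0},{"hand":0.9,"dx":0.53,"dy":0.14,"dz":0.71,"twist":0},{"hand":0.9,"dx":0.56,"dy":0.16,"dz":0.68,"twist":0}]}}

```text
t: 15.6
position: [512.3, -21.0, 170.5]
orientation: [-179.8, -0.0, 105.3]
ft_force: [0.6, 0.4, -4.5]
grip_width: 0.126
gripper_force: 30.0
```

{"fn": "play_rows", "kwargs": {"series": [{"hand":0.9,"dx":0.59,"dy":0.16,"dz":0.65,"twist":0},{"hand":0.9,"dx":0.61,"dy":0.17,"dz":0.63,"twist":0},{"hand":0.9,"dx":0.64,"dy":0.17,"dz":0.6,"twist":0},{"hand":0.9,"dx":0.67,"dy":0.18,"dz":0.57,"twist":0}]}}

```text
t: 16.1
position: [535.6, -14.5, 195.1]
orientation: [-179.6, -0.1, 105.3]
ft_force: [-8.6, 0.5, 3.9]
grip_width: 0.123
gripper_force: 30.0
```

{"fn": "play_rows", "kwargs": {"series": [{"hand":0.9,"dx":0,"dy":0,"dz":0,"twist":0},{"hand":0.9,"dx":0,"dy":0,"dz":0,"twist":0},{"hand":0.9,"dx":0,"dy":0,"dz":0,"twist":0}]}}

```text
t: 16.48
position: [535.7, -14.4, 195.2]
orientation: [-179.7, -0.1, 105.3]
ft_force: [-7.3, 0.5, 5.4]
grip_width: 0.125
gripper_force: 30.0
```

```bash
python3 - <<'E'
from h import *
S=snap("scene")
b=S["image"][70:280,190:390]
cv2.imwrite("pics/crop7.png",cv2.resize(b,None,fx=2.8,fy=2.8,interpolation=cv2.INTER_CUBIC)[:,:,::-1])
s=r.state();print(s["position"],s["orientation"],s["ft_force"],s["ft_torque"])
for a in (45,50,55):
    t=np.radians(a); L=[]
    for y in(-120,120):
        x=80-160*np.cos(t)-12*0; z=70+160*np.sin(t)
        p=proj(S,[584.5+.9646*x-.2638*y,-.7+.2638*x+.9646*y,z]); L.append(((p-[190,70])*2.8).round().tolist())
    print(a,"front lower edge crop px",L)
E
```

```text
[535.65818544 -14.47833783 195.18840579] [-1.79650567e+02 -6.40750466e-02  1.05282784e+02] [-8.33685131 -0.13458032  6.82999662] [-0.04510101  1.98429662 -0.04306023]
45 front lower edge crop px [[136.0, 327.0], [376.0, 224.0]]
50 front lower edge crop px [[141.0, 325.0], [384.0, 221.0]]
55 front lower edge crop px [[148.0, 325.0], [392.0, 219.0]]
```

View pics/crop7.png

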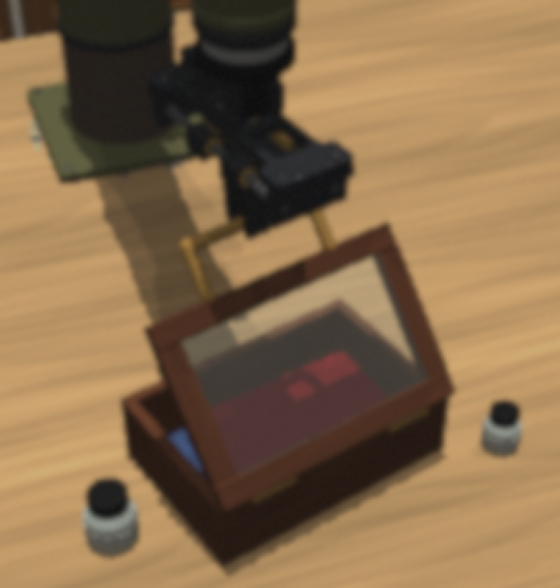

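The lid is at about 50° and the fingers still hold the bar, clear of the frame. There is a slight radial push of about 10 N, so I shift the last part a little outward.

{"fn": "play_rows", "kwargs": {"series": [{"hand":0.9,"dx":0.7,"dy":0.19,"dz":0.7,"twist":0},{"hand":0.9,"dx":0.7,"dy":0.19,"dz":0.6,"twist":0},{"hand":0.9,"dx":0.7,"dy":0.19,"dz":0.5,"twist":0},{"hand":0.9,"dx":0.7,"dy":0.19,"dz":0.45,"twist":0},{"hand":0.9,"dx":0,"dy":0,"dz":0,"twist":0},{"hand":0.9,"dx":0,"dy":0,"dz":0,"twist":0}]}}

```text
t: 17.27
position: [567.0, -5.8, 218.3]
orientation: [180.0, -0.0, 105.3]
ft_force: [-4.8, 0.3, 4.6]
grip_width: 0.128
gripper_force: 30.0
```

```bash
python3 - <<'E'
from h import *
T=snap("top");S=snap("scene")
a=T["image"][150:270,210:340];b=S["image"][90:280,210:390]
c=[cv2.resize(x,None,fx=k,fy=k,interpolation=cv2.INTER_CUBIC) for x,k in((a,3.2),(b,2.1))]
H=max(x.shape[0] for x in c)
c=[cv2.copyMakeBorder(x,0,H-x.shape[0],0,0,cv2.BORDER_CONSTANT) for x in c]
cv2.imwrite("pics/crop8.png",np.hstack(c)[:,:,::-1]); print(c[0].shape)
s=r.state();print(s["position"],s["orientation"],s["ft_force"])
for a in (50,55,60,65):
  t=np.radians(a)
  for h in (0,12):
    L=[]
    for y in(-120,120):
        x=80-160*np.cos(t)+h*np.sin(t); z=70+160*np.sin(t)+h*np.cos(t)
        P=[584.5+.9646*x-.2638*y,-.7+.2638*x+.9646*y,z]
        L+=[((proj(T,P)-[210,150])*3.2).round().tolist(),((proj(S,P)-[210,90])*2.1+[416,0]).round().tolist()]
    print(a,h,L)
E
```

```text
(399, 416, 3)
[566.99800953  -5.77891618 218.24498199] [ 1.79965864e+02 -3.40285690e-02  1.05345547e+02] [-5.2338218   1.08677984  4.26604542]
50 0 [[375.0, 153.0], [480.0, 202.0], [98.0, 232.0], [662.0, 124.0]]
50 12 [[373.0, 141.0], [484.0, 201.0], [95.0, 220.0], [667.0, 122.0]]
55 0 [[372.0, 138.0], [485.0, 202.0], [94.0, 218.0], [668.0, 122.0]]
55 12 [[369.0, 125.0], [489.0, 202.0], [90.0, 205.0], [674.0, 121.0]]
60 0 [[369.0, 123.0], [490.0, 202.0], [89.0, 203.0], [675.0, 122.0]]
60 12 [[366.0, 110.0], [495.0, 203.0], [85.0, 189.0], [681.0, 122.0]]
65 0 [[365.0, 107.0], [496.0, 204.0], [85.0, 187.0], [683.0, 123.0]]
65 12 [[362.0, 93.0], [501.0, 206.0], [81.0, 173.0], [689.0, 124.0]]
```

View pics/crop8.png

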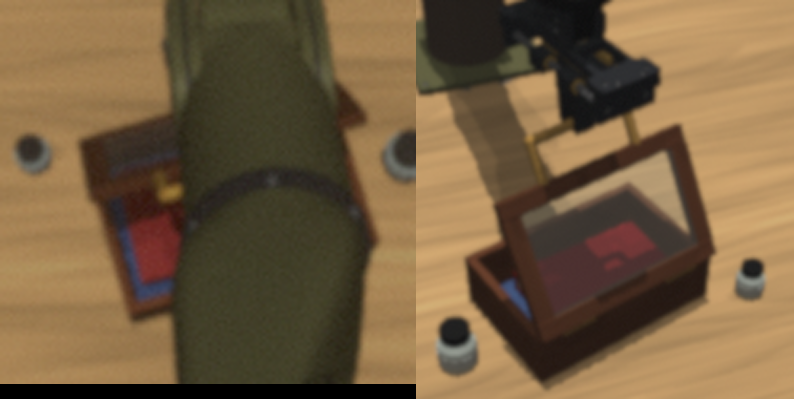

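The lid is at about 60–61°: its front lower corners, at top crop (90,198) and (365,120), match the predicted 60° positions (89,203) and (369,123). The TCP arc gives 60.1°. The ink bottle stands clear on the desk and the grip is 30 N, so I hold and hand in.

{"fn": "play_rows", "kwargs": {"series": [{"hand":0.9,"dx":0,"dy":0,"dz":0,"twist":0},{"hand":0.9,"dx":0,"dy":0,"dz":0,"twist":0},{"hand":0.9,"dx":0,"dy":0,"dz":0,"twist":0},{"hand":0.9,"dx":0,"dy":0,"dz":0,"twist":0}]}}

```text
t: 17.88
position: [567.0, -5.8, 218.2]
orientation: [180.0, -0.0, 105.3]
ft_force: [-4.6, 1.8, 4.1]
grip_width: 0.121
gripper_force: 30.0
```

```bash
python3 -c "
from bench import r
print(r.state()['position']); print(r.sign_off())"
```

```text
[566.97420424  -5.79918279 218.21369928]
the job is handed in; nothing more can be done
None
```

The job is handed in at about 18 s of robot time: the ink bottle stands upright on the bare desk, let go, and the gripper is holding the lid by its bar at about 60° (30 N grip); no verdict came back from the hand-in.

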